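# Charge the mill jar with one row of grinding balls

## Task

Lift the counting tray by its bridge handle and, without touching the balls, tip it over the mill jar so that only the front row of three balls rolls over the lip into the jar and the other two rows stay in the tray. Then park the tray flat on its plate, back edge right up against the stop, and let go. Leave the jar standing where it is, and do not disturb the bowl or the scoop.

Things in the scene. Friction and masses are not known exactly. Their poses are not given: they have to be found in the camera images.
- tray_grip (a point): Centre of the loose counting tray's handle: a plain steel bridge across the tray, an upright cross plate 10 mm thick (front to back), 74 mm wide, spanning heights 50 to 85 mm above the tray's underside. This point is at its middle, 67.5 mm above the underside, 10.75 mm behind the tray's centre. Axes are the tray's: -x to its front (pouring edge), z up. The balls' tops are only 23 mm above the underside.
- tray: Dark sheet-steel tray, 73.5 mm front to back, 74 mm wide, walls 16 mm high, 0.22 kg; origin under its centre, front edge to -x. Three lanes; 4 mm cross ribs part three rows of balls. In front, no wall but a lip: a 25 degree ramp 5 mm high. Tipped front down, the front row rolls over the lip from about 25 degrees; the other rows stay behind their ribs until about 50 degrees.
- tray_lip (a point): Middle of the top of the tray's front edge, over which the balls leave: 36.75 mm in front of the tray's centre, 8 mm above its underside.
- tray_back (a point): Middle of the outer back face of the tray: 36.75 mm behind the tray's centre, 3 mm above its underside.
- jar: Round open steel mill jar, 110 mm outside diameter, 102 mm inside, 70 mm high, 5 mm base, 0.6 kg, loose on the bench. Origin at the centre of its underside.
- jar_rim (a point): Centre of the jar's mouth, 70 mm above its underside.
- stand: Parking plate for the tray, fixed to the bench: aluminium, 110 x 110 mm, 3 mm thick, with an upstand (the stop) 6 mm thick, its top 20 mm above the bench, along its whole +x edge. Origin at the centre of its underside; +x points to the stop. The tray is parked with its back wall to the stop, its front edge facing -x.
- stand_stop (a point): Middle of the foot of the stop's inner face: 49 mm along +x from the stand's origin, at the height of the plate's top (3 mm). Axes as the stand: +x points into the stop.
- bowl: Bystander: loose white cupping bowl, 84 mm across, 60 mm high; origin under its centre.
- scoop: Bystander: loose aluminium sample scoop about 150 mm long, 50 mm wide; origin on its underside near its middle.
- ball_a1_center (a point): Centre of a white ceramic grinding ball, 20 mm diameter, 16 g; starts in the front row, lane at the tray's -y side.
- ball_a2_center (a point): Centre of a white ceramic grinding ball, 20 mm diameter, 16 g; starts in the front row, middle lane.
- ball_a3_center (a point): Centre of a white ceramic grinding ball, 20 mm diameter, 16 g; starts in the front row, lane at the tray's +y side.
- ball_b1_center (a point): Centre of a white ceramic grinding ball, 20 mm diameter, 16 g; starts in the middle row, lane at the tray's -y side.
- ball_b2_center (a point): Centre of a white ceramic grinding ball, 20 mm diameter, 16 g; starts in the middle row, middle lane.
- ball_b3_center (a point): Centre of a white ceramic grinding ball, 20 mm diameter, 16 g; starts in the middle row, lane at the tray's +y side.
- ball_c1_center (a point): Centre of a white ceramic grinding ball, 20 mm diameter, 16 g; starts in the back row, lane at the tray's -y side.
- ball_c2_center (a point): Centre of a white ceramic grinding ball, 20 mm diameter, 16 g; starts in the back row, middle lane.
- ball_c3_center (a point): Centre of a white ceramic grinding ball, 20 mm diameter, 16 g; starts in the back row, lane at the tray's +y side.

How it is judged:
By the outcome, as a careful person would: the job done as asked, in the order asked, and still so for the second after the job is handed in, with the robot touching nothing.
It also fails if it takes over 64 s, if anything falls off the work surface, if the arm or the gripper's body presses on something with over 40 N, if the wrist force passes 120 N, or if a joint passes its speed limit or range.

## Robot

A 6-joint arm with a two-finger parallel gripper is mounted at the origin on the work surface. World frame = base frame: x ahead of the robot, y to its left, z up, the work surface at z = 0. Lengths are in m, angles in rad, forces in N, time in s.
With the tool pointing down it reaches from about 0.4 to 0.825 m from the base axis. Payload 7 kg.
Tool frame: the origin (TCP) lies between the finger pads; the fingertips stand 22 mm ahead of it and the grasp point (between the pads) lies 3 mm ahead of it; z points along the fingers, y is the direction in which the jaws open and shut (so a half turn about z gives the same grasp; the last joint's range is limited). The gripper opens to 88 mm and grips with 3 to 60 N. Pads are 19 mm wide; open, the fingers measure 130 mm over their backs; the gripper's body (78 mm by 193 mm) begins 47 mm behind the grasp point.
Start: joints at [1.47, 0.359, 0.012, 0, -1.224, -0.288], TCP at [0.256, 0.625, 0.222] pointing down, gripper open.
Joint ranges: [-3.07, 3.07], [-1.43, 2.12], [-1.02, 1.25], [-3.03, 1.67], [-3.05, -0], [-3.03, 3.03]. Speed limits (rad/s): [2.39, 2.39, 3.01, 3.14, 3.14, 3.14].

## Interface

Orientations are given as [roll, pitch, yaw] about the fixed x, y, z axes, in that order (R = Rz(yaw) Ry(pitch) Rx(roll)).
In Python, from station import * gives the robot as it stands. The module is installed in compiled form; this text tells all that it offers.
- The arm moves only by the tool move_arm, never from a script. Its argument "rows" is a list of rows, each an object with "delta_rot": the turn, a rotation vector about the world's x, y, z in degrees, a list of three; "delta_pos": the shift along the world's x, y, z in cm, a list of three; "hand": the finger opening in cm, from 0 to 8.76. A call has exactly 10 rows; each row shifts and turns the commanded pose from where the row before left it; what a row does not reach is not made up. A row lasts 1/10 s, in which the tool goes at most 50 mm and 8.59 degrees, less where a joint would pass 70% of its speed; a pose out of reach is approached as far as the arm can. A call is refused whole if a number of a shift passes 5 or a number of a turn 8.59, either way. A call with a gripper value outside its range is refused whole. The fingers move at their own pace and stop on an object; "force" is the grip in N (left out, the last holds). Time passes only in rows, so rows that do not move let the fingers close, or fill a call up. It gives the time, the measured TCP pose, the force and the opening at its end, in the units of the state.
- get_state(): the state, without advancing time (a new reading comes with each control period).
- grab_frame(name): name is "side" or "top" or "wrist"; returns the picture (400x640x3 uint8, blue, green, red); there is no depth.
- camera_info(name): a dict with "camera_matrix" (3x3 intrinsics, pixels), "world_from_camera" (4x4, takes a point from camera to world coordinates); the wrist camera has in their place "T_tool_cam" (4x4, takes a point from camera to tool coordinates, whose origin is the TCP and whose axes are the flange's). Camera axes: x right, y down, z forward; pixel columns grow to the right and rows downward; lengths in m; the calibration is good to about 2 mm. A picture is of the moment at which its call begins: read the wrist's pose just before it. camera_info takes no time and is no camera call.
- job_done(): hands the job in, once; it reports no verdict.
The state is a dict: "t": time; "q": joint angles; "qd": joint speeds; "joint_efforts": joint torques, N m; "eef_pos": TCP position; "ee_rot": TCP orientation; "force": force on the tool from outside, world axes, zero at the start; "moment": the same for the moment, N m; "width": finger opening in m.
Only numpy, scipy, OpenCV 4.12 (cv2) and the standard library are available. Lean on these libraries where they do the work, as an engineer would, in place of code of your own. Each camera call takes 0.05 s, during which the arm holds its last target.

## Working session

There is one attempt and no reset: what is moved stays moved. The work goes in short steps, Python scripts to look and compute and a tool call to move; the robot and the scene stay as the last step left them, time stands still between calls to the robot, and variables do not carry over. Pictures are saved under pics/ and viewed, and the job is handed in when it is done.

Besides the shell and the picture viewer there is one more tool, called after "Emit:" as name(argument=value, ...) on one line, values as JSON. move_arm: Moves the arm, as the interface text tells. Its arguments: {"type":"object","properties":{"rows":{"type":"array"},"force":{"type":"number"}},"required":["rows"]}

```bash
mkdir -p pics
python3 - <<'E'
from station import *
import cv2, numpy as np
s=get_state(); print({k:np.round(v,4).tolist() for k,v in s.items()})
for n in ("side","top","wrist"):
    c=camera_info(n); print(n,{k:np.round(v,4).tolist() for k,v in c.items() if k!='x'})
    cv2.imwrite(f"pics/{n}0.png",grab_frame(n))
E
```

```text
{'t': 0.0, 'q': [1.4701, 0.3594, 0.0111, -0.0004, -1.2241, -0.2881], 'qd': [-0.0005, 0.0002, -0.0008, -0.0023, -0.0008, 0.0016], 'joint_efforts': [-0.0021, -58.2718, 29.3066, 6.9975, 0.0071, -0.0002], 'eef_pos': [0.2557, 0.6242, 0.2208], 'ee_rot': [3.14, -0.0001, -0.3889], 'force': [0.3881, -1.0226, 0.541], 'moment': [0.0349, 0.0114, 0.0114], 'width': 0.0878}
side {'camera_matrix': [[369.9648, 0.0, 324.0726], [0.0, 369.9648, 201.315], [0.0, 0.0, 1.0]], 'world_from_camera': [[-0.6625, -0.3741, 0.649, 0.1437], [-0.7487, 0.3022, -0.59, 0.4237], [0.0246, -0.8768, -0.4803, 0.4278], [0.0, 0.0, 0.0, 1.0]]}
top {'camera_matrix': [[408.5414, 0.0, 326.8326], [0.0, 408.5414, 204.9541], [0.0, 0.0, 1.0]], 'world_from_camera': [[-0.0032, -0.991, 0.1341, 0.4856], [-1.0, 0.0041, 0.0065, -0.0276], [-0.007, -0.134, -0.991, 0.9476], [0.0, 0.0, 0.0, 1.0]]}
wrist {'camera_matrix': [[343.4006, 0.0, 319.092], [0.0, 343.4006, 197.4107], [0.0, 0.0, 1.0]], 'T_tool_cam': [[-0.0, -0.9619, -0.2733, 0.0736], [1.0, 0.0001, -0.0004, 0.0002], [0.0004, -0.2733, 0.9619, -0.1622], [0.0, 0.0, 0.0, 1.0]]}
```

View pics/top0.png

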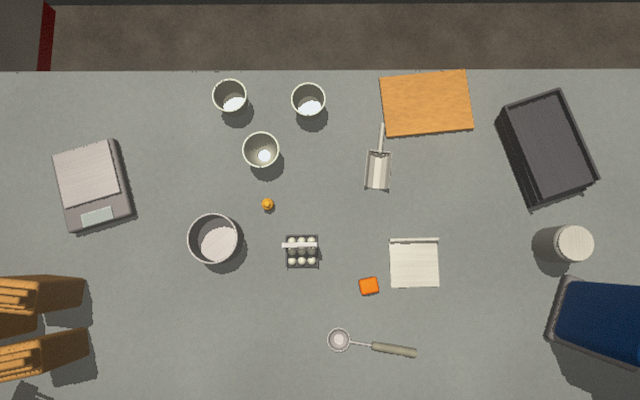

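View pics/side0.png

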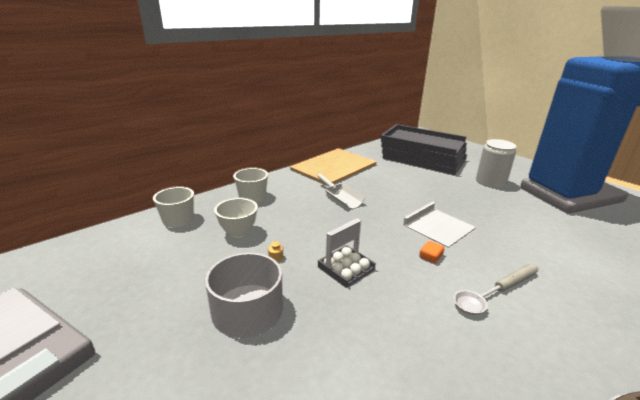

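View pics/wrist0.png

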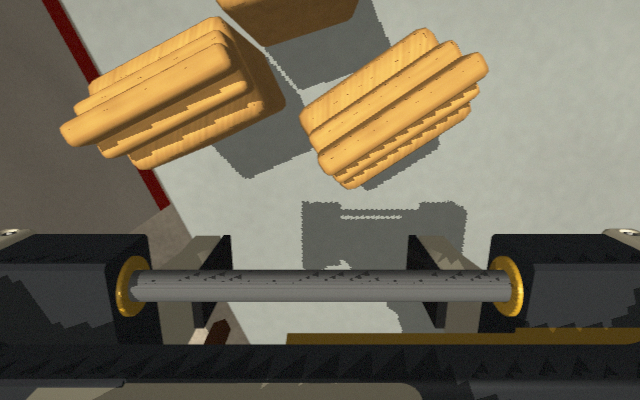

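The tray's front (lip) faces the robot at top pixel (301,252), with its handle bridge at about (300,245). The jar is at (214,238), the stand at (414,263) with its stop on the far edge, the bowls lie further away, and the scoop is at (378,165). I'll measure these next.

```bash
cat > h.py <<'E'
from station import *
import cv2, numpy as np
from scipy.spatial.transform import Rotation as R
def ray(n,px,st=None):
    c=camera_info(n); K=np.array(c["camera_matrix"])
    if n=="wrist":
        T=np.eye(4);T[:3,:3]=R.from_euler('xyz',st["ee_rot"]).as_matrix();T[:3,3]=st["eef_pos"];T=T@np.array(c["T_tool_cam"])
    else: T=np.array(c["world_from_camera"])
    d=T[:3,:3]@np.linalg.solve(K,[px[0],px[1],1]); return T[:3,3],d
def onplane(n,px,z,st=None):
    o,d=ray(n,px,st); return o+d*(z-o[2])/d[2]
E
python3 - <<'E'
from h import *
im=cv2.imread("pics/top0.png"); 
def crop(x0,y0,w,h,f): return cv2.resize(im[y0:y0+h,x0:x0+w],None,fx=f,fy=f,interpolation=cv2.INTER_NEAREST)
cv2.imwrite("pics/t1.png",crop(180,205,160,80,5)); cv2.imwrite("pics/t2.png",crop(350,220,110,80,7))
E
```

```text
(no output)
```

View pics/t1.png

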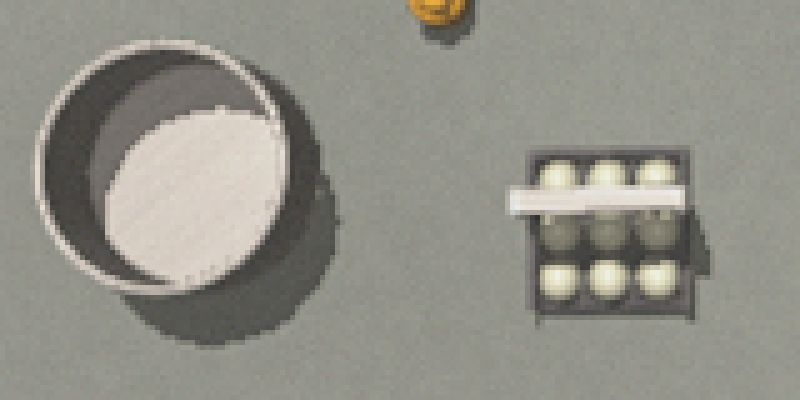

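View pics/t2.png

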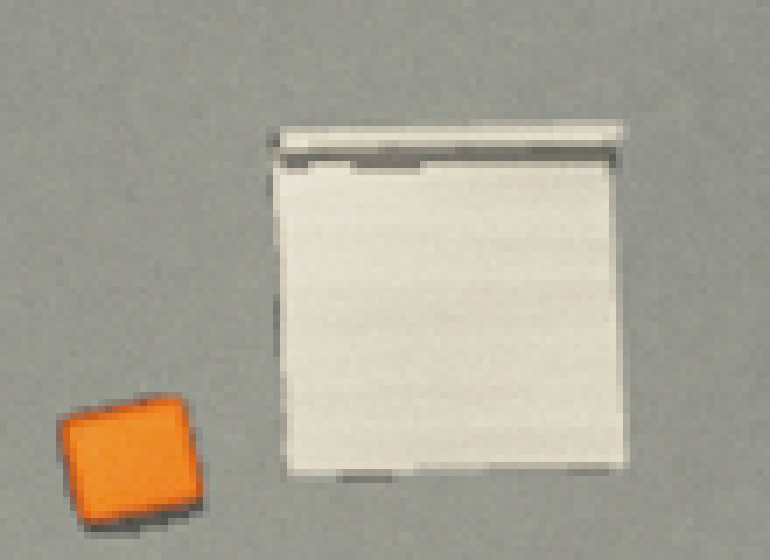

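The crops show the jar mouth centred near (212.5,238), the handle strip with only a slight yaw, and the stand with a small yaw of about 2°. Next I'll fit these numerically.

Run:
```python
from h import *
im=cv2.imread("pics/top0.png").astype(int)
g=im.min(2); 
def big(mask,x0,y0,x1,y1):
    m=np.zeros(mask.shape,np.uint8); m[y0:y1,x0:x1]=mask[y0:y1,x0:x1]
    c,_=cv2.findContours(m,cv2.RETR_EXTERNAL,cv2.CHAIN_APPROX_NONE); return max(c,key=cv2.contourArea)
def rep(name,c,z):
    r=cv2.minAreaRect(c); box=cv2.boxPoints(r)
    P=np.array([onplane("top",p,z)[:2] for p in box]); 
    print(name,np.round(r[0],1),"ctr",onplane("top",r[0],z).round(4)); print((P*1000).round(1).tolist())
    for i in range(4):
        d=P[(i+1)%4]-P[i]; print("  edge mm",round(np.linalg.norm(d)*1e3,1),"ang",np.degrees(np.arctan2(d[1],d[0])).round(1))
rep("handle",big((g>205).astype(np.uint8)*255,275,238,322,250),.085)
rep("plate",big((g>150).astype(np.uint8)*255,380,243,445,295),.003)
m=(g>150).astype(np.uint8)*255
# tray: dark
d=(im.max(2)<95).astype(np.uint8)*255
rep("tray",big(d,280,230,318,268),.012)
# stop top line: rows
c=big(m,180,205,252,270); (x,y),r=cv2.minEnclosingCircle(c); print("jar",x,y,r,onplane("top",(x,y),.07),r/408*.877)
# balls
hsv=cv2.cvtColor(im.astype(np.uint8),cv2.COLOR_BGR2HSV)
```

```text
handle [298.4 242.5] ctr [0.5228 0.0381 0.085 ]
[[528.2, 73.4], [531.6, 3.7], [517.4, 3.0], [514.0, 72.5]]
  edge mm 69.8 ang -87.2
  edge mm 14.2 ang -176.9
  edge mm 69.6 ang 92.8
  edge mm 14.2 ang 3.7
plate [414.  264.7] ctr [ 0.4747 -0.2202  0.003 ]
[[524.4, -163.4], [527.8, -276.9], [425.8, -276.2], [422.5, -164.4]]
  edge mm 113.5 ang -88.3
  edge mm 101.9 ang 179.6
  edge mm 111.8 ang 91.7
  edge mm 101.9 ang 0.6
tray [301.5 257. ] ctr [0.493  0.0364 0.012 ]
[[515.8, 71.9], [515.5, 1.2], [470.5, 1.2], [470.7, 71.5]]
  edge mm 70.7 ang -90.2
  edge mm 45.1 ang 180.0
  edge mm 70.3 ang 89.8
  edge mm 45.1 ang 0.6
jar 210.8796844482422 237.43048095703125 25.986040115356445 [0.5349318  0.22750278 0.07      ] 0.05585724799305784
```

Emit:
move_arm(rows=[{"delta_pos": [1.3, -2.9, 0.2], "delta_rot": [0, 0, -3.4], "hand": 8.7}, {"delta_pos": [1.3, -2.9, 0.2], "delta_rot": [0, 0, -3.4], "hand": 8.7}, {"delta_pos": [1.3, -2.9, 0.2], "delta_rot": [0, 0, -3.4], "hand": 8.7}, {"delta_pos": [1.3, -2.9, 0.2], "delta_rot": [0, 0, -3.4], "hand": 8.7}, {"delta_pos": [1.3, -2.9, 0.2], "delta_rot": [0, 0, -3.4], "hand": 8.7}, {"delta_pos": [1.3, -2.9, 0.2], "delta_rot": [0, 0, -3.4], "hand": 8.7}, {"delta_pos": [1.3, -2.9, 0.2], "delta_rot": [0, 0, -3.4], "hand": 8.7}, {"delta_pos": [1.3, -2.9, 0.2], "delta_rot": [0, 0, -3.4], "hand": 8.7}, {"delta_pos": [1.3, -2.9, 0.2], "delta_rot": [0, 0, -3.4], "hand": 8.7}, {"delta_pos": [1.3, -2.9, 0.2], "delta_rot": [0, 0, -3.4], "hand": 8.7}])

```text
t: 1.15
eef_pos: [0.3861, 0.3333, 0.2418]
ee_rot: [3.141, 0.0, -0.985]
force: [0.5, -0.4, -0.3]
width: 0.0873
```

Emit:
move_arm(rows=[{"delta_pos": [1.4, -3.2, 0], "delta_rot": [0, 0, -3.4], "hand": 8.7}, {"delta_pos": [1.4, -3.2, 0], "delta_rot": [0, 0, -3.4], "hand": 8.7}, {"delta_pos": [1.4, -3.2, 0], "delta_rot": [0, 0, -3.4], "hand": 8.7}, {"delta_pos": [1.4, -3.2, 0], "delta_rot": [0, 0, -3.4], "hand": 8.7}, {"delta_pos": [1.4, -3.2, 0], "delta_rot": [0, 0, -3.4], "hand": 8.7}, {"delta_pos": [1.4, -3.2, 0], "delta_rot": [0, 0, -3.4], "hand": 8.7}, {"delta_pos": [1.4, -3.2, 0], "delta_rot": [0, 0, -3.4], "hand": 8.7}, {"delta_pos": [1.4, -3.2, 0], "delta_rot": [0, 0, -3.4], "hand": 8.7}, {"delta_pos": [1.4, -3.2, 0], "delta_rot": [0, 0, -3.3], "hand": 8.7}, {"delta_pos": [0, 0, 0], "delta_rot": [0, 0, 0], "hand": 8.7}])

```text
t: 2.15
eef_pos: [0.5125, 0.0436, 0.2413]
ee_rot: [3.141, -0.001, -1.52]
force: [-0.4, 0.0, 0.1]
width: 0.0868
```

Run:
```python
from h import *
import json
s=get_state(); print({k:np.round(v,4).tolist() for k,v in s.items()})
json.dump({k:np.array(v).tolist() for k,v in s.items()},open("s1.json","w"))
cv2.imwrite("pics/w1.png",grab_frame("wrist"))
```

```text
{'t': 2.15, 'q': [0.4673, 0.08, -0.3056, 0.0004, -1.1863, -0.4164], 'qd': [0.0542, -0.0127, -0.0123, -0.0112, 0.0018, -0.0153], 'joint_efforts': [-1.2136, -35.1831, 29.4373, 7.1648, -0.0137, 0.1825], 'eef_pos': [0.5125, 0.0436, 0.2413], 'ee_rot': [3.1407, -0.0008, -1.5198], 'force': [-0.4096, 0.0095, 0.1199], 'moment': [0.1041, 0.0292, 0.0274], 'width': 0.0868}
```

View pics/w1.png

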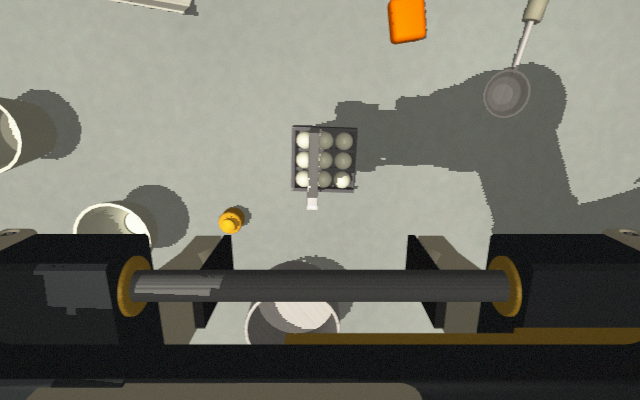

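The wrist view shows the tray at about (325,160). Its handle is the grey strip at columns 307–319, rows 128–208, and the front is to the right.

Run:
```python
from h import *
import json
s=json.load(open("s1.json"))
im=cv2.imread("pics/w1.png"); cv2.imwrite("pics/w1c.png",cv2.resize(im[115:225,270:380],None,fx=5,fy=5,interpolation=cv2.INTER_NEAREST))
for p in [(0.535,.2275,.07)]:
    pass
```

```text
(no output)
```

View pics/w1c.png

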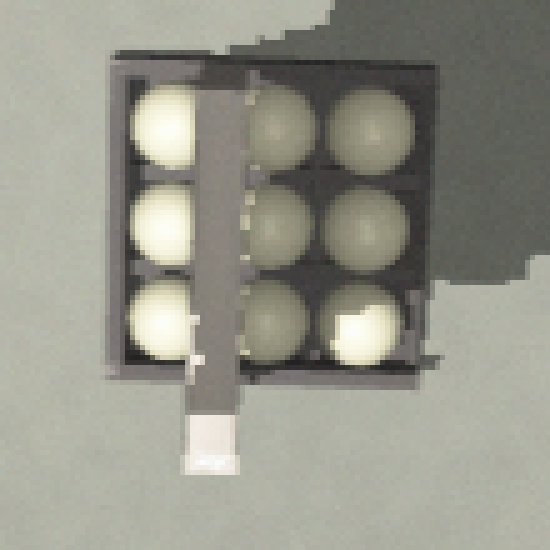

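Run:
```python
from h import *
import json
s=json.load(open("s1.json"))
q=[(309.4,132.8),(319.6,132.8),(306.8,209.4),(318,209.4)]
P=np.array([onplane("wrist",p,.085,s) for p in q]);print((P[:,:2]*1e3).round(1), P.mean(0).round(4))
a=P[[0,1]].mean(0);b=P[[2,3]].mean(0);d=b-a;print("len",np.linalg.norm(d),"yaw",np.degrees(np.arctan2(-d[0],d[1])))
# tray outline at wall top z=.016: crop corners TL(110,52) TR(437,66) BL(107,380) BR(420,388)
q=[(292.,125.4),(291.6,191),(357.4,128.2),(354.5,192.4)]
P=np.array([onplane("wrist",p,.016,s) for p in q]);print((P[:,:2]*1e3).round(1),P.mean(0))
im=cv2.imread("pics/top0.png"); print([onplane("top",(180+x/5-.4,205+y/5-.4),z).round(4).tolist() for x,y,z in [(510,201,.085),(686,199,.085),(528,150,.016),(690,150,.016),(534,316,.004),(692,316,.004)]])
```

```text
[[523.4  -0.7]
 [514.1  -1.2]
 [522.8  73. ]
 [511.9  72.4]] [0.5181 0.0359 0.085 ]
len 0.07365705068937942 yaw 1.122468401183052
[[544.6  -1.5]
 [542.8  73.7]
 [472.   -2.1]
 [469.4  71.6]] [0.50719364 0.03543242 0.016     ]
[[0.5181, 0.0735, 0.085], [0.5186, -0.0006, 0.085], [0.5438, 0.0736, 0.016], [0.5435, -0.0003, 0.016], [0.4687, 0.0714, 0.004], [0.4685, -0.0008, 0.004]]
```

Emit:
move_arm(rows=[{"delta_pos": [0.3, -0.4, -2.0], "delta_rot": [0, 0, -1.5], "hand": 6}, {"delta_pos": [0.2, -0.3, -2.5], "delta_rot": [0, 0, 0], "hand": 6}, {"delta_pos": [0, 0, -2.5], "delta_rot": [0, 0, 0], "hand": 6}, {"delta_pos": [0, 0, -2.5], "delta_rot": [0, 0, 0], "hand": 6}, {"delta_pos": [0, 0, -2], "delta_rot": [0, 0, 0], "hand": 6}, {"delta_pos": [0, 0, -1.5], "delta_rot": [0, 0, 0], "hand": 6}, {"delta_pos": [0, 0, -1], "delta_rot": [0, 0, 0], "hand": 6}, {"delta_pos": [0, 0, 0], "delta_rot": [0, 0, 0], "hand": 6}, {"delta_pos": [0, 0, 0], "delta_rot": [0, 0, 0], "hand": 6}, {"delta_pos": [0, 0, 0], "delta_rot": [0, 0, 0], "hand": 6}])

```text
t: 3.2
eef_pos: [0.5175, 0.04, 0.1027]
ee_rot: [-3.14, 0.0, -1.54]
force: [-1.1, -0.8, 0.2]
width: 0.0597
```

Run:
```python
from h import *
import json
s=get_state(); print({k:np.round(v,4).tolist() for k,v in s.items() if k in('q','eef_pos','ee_rot','force','width')})
json.dump({k:np.array(v).tolist() for k,v in s.items()},open("s2.json","w"))
w=grab_frame("wrist");sd=grab_frame("side")
cv2.imwrite("pics/w2.png",w);cv2.imwrite("pics/sd2.png",cv2.resize(sd[180:320,240:440],None,fx=4,fy=4))
```

```text
{'q': [0.4558, 0.2161, -0.4903, 0.0002, -0.8628, -0.4254], 'eef_pos': [0.5175, 0.04, 0.1027], 'ee_rot': [-3.1401, 0.0005, -1.5402], 'force': [-1.1259, -0.8219, 0.1582], 'width': 0.0597}
```

View pics/w2.png

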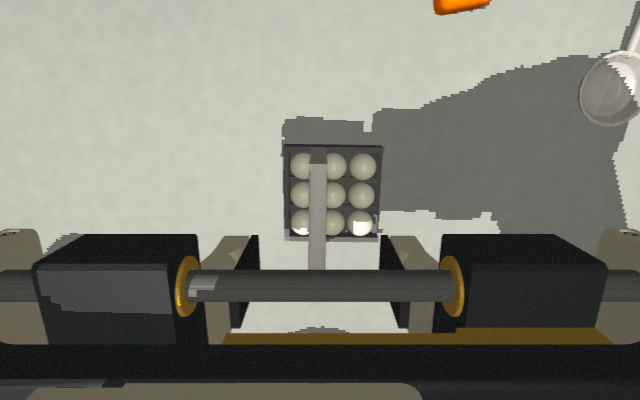

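View pics/sd2.png

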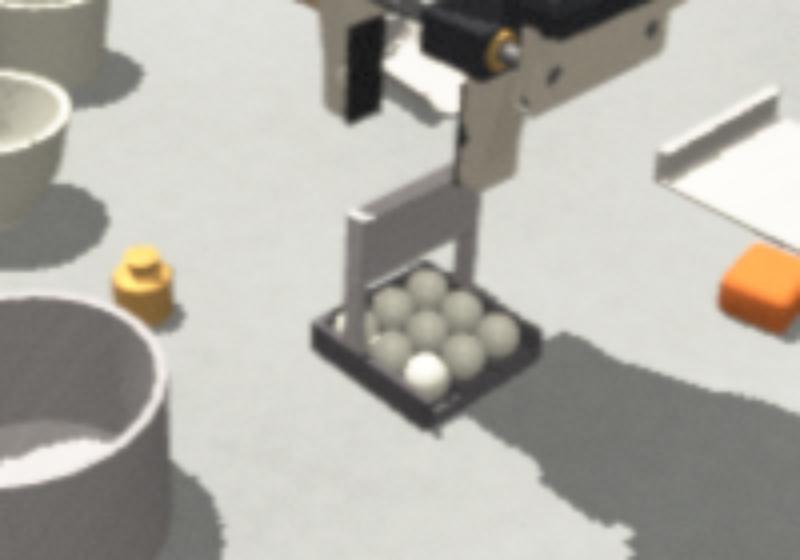

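The fingers straddle the handle and everything is clear: the handle is at column 318, and the finger midpoint is at about 319.5.

Emit:
move_arm(rows=[{"delta_pos": [0.05, -0.2, -1.0], "delta_rot": [0, 0, 0], "hand": 6}, {"delta_pos": [0, -0.2, -1.0], "delta_rot": [0, 0, 0], "hand": 6}, {"delta_pos": [0, 0, -0.7], "delta_rot": [0, 0, 0], "hand": 6}, {"delta_pos": [0, 0, -0.4], "delta_rot": [0, 0, 0], "hand": 6}, {"delta_pos": [0, 0, 0], "delta_rot": [0, 0, 0], "hand": 3}, {"delta_pos": [0, 0, 0], "delta_rot": [0, 0, 0], "hand": 2}, {"delta_pos": [0, 0, 0], "delta_rot": [0, 0, 0], "hand": 1.5}, {"delta_pos": [0, 0, 0], "delta_rot": [0, 0, 0], "hand": 1.2}, {"delta_pos": [0, 0, 0], "delta_rot": [0, 0, 0], "hand": 1}, {"delta_pos": [0, 0, 0], "delta_rot": [0, 0, 0], "hand": 0.8}], force=35)

```text
t: 4.3
eef_pos: [0.5175, 0.0357, 0.0709]
ee_rot: [-3.141, 0.0, -1.541]
force: [-0.8, 0.3, -0.1]
width: 0.0173
```

Emit:
move_arm(rows=[{"delta_pos": [0, 0, 0], "delta_rot": [0, 0, 0], "hand": 0.3}, {"delta_pos": [0, 0, 0], "delta_rot": [0, 0, 0], "hand": 0}, {"delta_pos": [0, 0, 0.2], "delta_rot": [0, 0, 0], "hand": 0}, {"delta_pos": [0, 0, 0.4], "delta_rot": [0, 0, 0], "hand": 0}, {"delta_pos": [0, 0, 0.6], "delta_rot": [0, 0, 0], "hand": 0}, {"delta_pos": [0, 0, 0.8], "delta_rot": [0, 0, 0], "hand": 0}, {"delta_pos": [0, 0, 0.8], "delta_rot": [0, 0, 0], "hand": 0}, {"delta_pos": [0, 0, 0.6], "delta_rot": [0, 0, 0], "hand": 0}, {"delta_pos": [0, 0, 0.4], "delta_rot": [0, 0, 0], "hand": 0}, {"delta_pos": [0, 0, 0.2], "delta_rot": [0, 0, 0], "hand": 0}])

```text
t: 5.3
eef_pos: [0.5176, 0.0357, 0.1114]
ee_rot: [-3.141, 0.0, -1.541]
force: [-0.6, 0.1, -3.9]
width: 0.0096
```

Run:
```python
from h import *
import json
s=get_state(); print({k:np.round(v,4).tolist() for k,v in s.items() if k in('q','eef_pos','ee_rot','force','width')})
json.dump({k:np.array(v).tolist() for k,v in s.items()},open("s3.json","w"))
w=grab_frame("wrist");sd=grab_frame("side")
cv2.imwrite("pics/w3.png",w);cv2.imwrite("pics/sd3.png",cv2.resize(sd[180:320,240:440],None,fx=4,fy=4))
```

```text
{'q': [0.4475, 0.2057, -0.4799, -0.0, -0.8844, -0.4175], 'eef_pos': [0.5176, 0.0357, 0.1114], 'ee_rot': [-3.1408, 0.0003, -1.5407], 'force': [-0.5723, 0.0912, -3.9175], 'width': 0.0096}
```

View pics/w3.png

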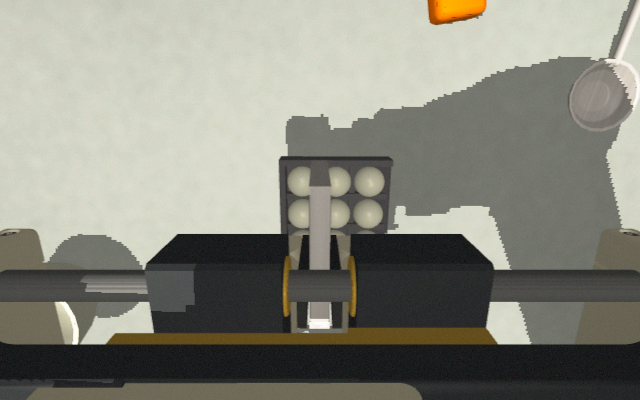

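View pics/sd3.png

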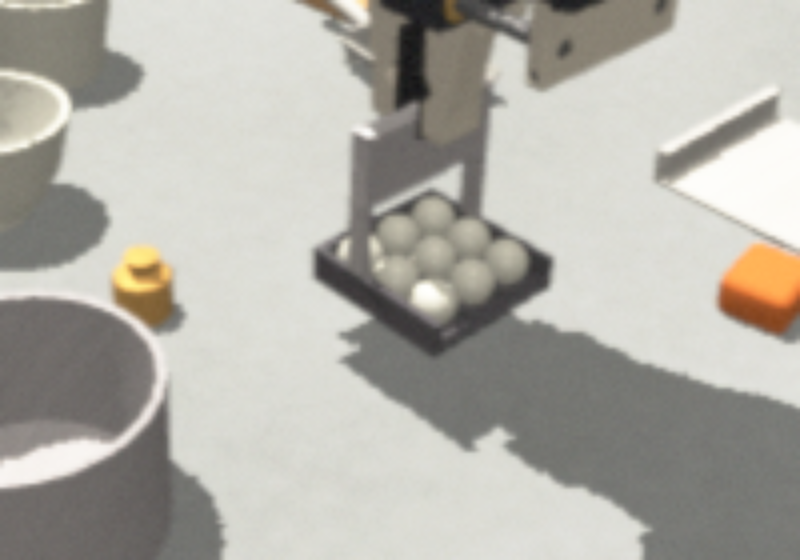

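The tray is lifted level with all nine balls in place; the force reading is 3.9 N and the width 9.6 mm. Next I'll carry it over the jar.

Emit:
move_arm(rows=[{"delta_pos": [0.3, 0.5, 0.5], "delta_rot": [0, 0, -0.2], "hand": 0}, {"delta_pos": [0.3, 1.2, 1.0], "delta_rot": [0, 0, -0.2], "hand": 0}, {"delta_pos": [0.3, 2.0, 1.3], "delta_rot": [0, 0, -0.2], "hand": 0}, {"delta_pos": [0.3, 2.7, 1.4], "delta_rot": [0, 0, -0.2], "hand": 0}, {"delta_pos": [0.3, 3.0, 1.4], "delta_rot": [0, 0, -0.2], "hand": 0}, {"delta_pos": [0.3, 3.0, 1.0], "delta_rot": [0, 0, -0.2], "hand": 0}, {"delta_pos": [0.3, 2.7, 0.5], "delta_rot": [0, 0, -0.2], "hand": 0}, {"delta_pos": [0.3, 2.0, 0.3], "delta_rot": [0, 0, -0.2], "hand": 0}, {"delta_pos": [0.3, 1.2, 0], "delta_rot": [0, 0, -0.1], "hand": 0}, {"delta_pos": [0.3, 0.8, 0], "delta_rot": [0, 0, 0], "hand": 0}])

```text
t: 6.4
eef_pos: [0.5473, 0.2276, 0.1844]
ee_rot: [3.141, -0.0, -1.57]
force: [-0.5, -0.3, -4.6]
width: 0.0094
```

Run:
```python
from h import *
import json
s=get_state(); print({k:np.round(v,4).tolist() for k,v in s.items() if k in('q','eef_pos','ee_rot','force','width')})
sd=grab_frame("side");cv2.imwrite("pics/sd4.png",cv2.resize(sd[140:350,140:400],None,fx=2.8,fy=2.8))
```

```text
{'q': [0.7234, 0.252, -0.2281, -0.0001, -1.0915, -0.7223], 'eef_pos': [0.5473, 0.2276, 0.1844], 'ee_rot': [3.1409, -0.0004, -1.5698], 'force': [-0.5282, -0.2986, -4.5695], 'width': 0.0094}
```

View pics/sd4.png

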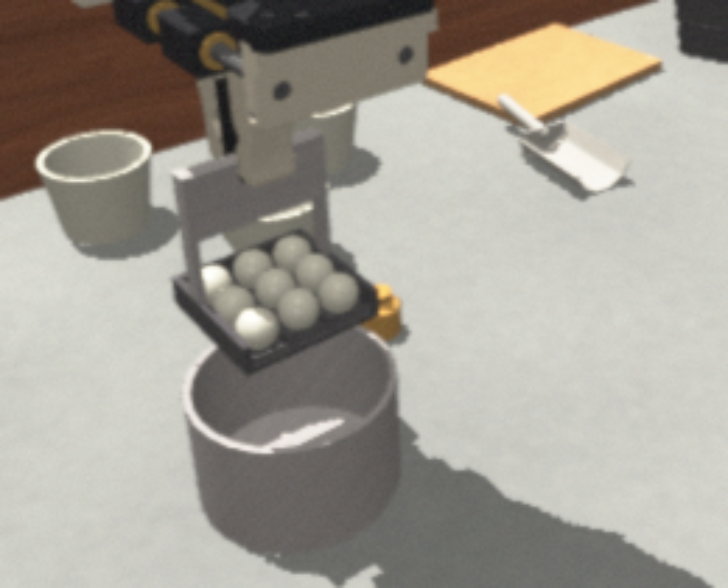

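All nine balls are in the tray over the jar. I'll check the jar position in the side view before tipping.

Run:
```python
from h import *
c=camera_info("side");T=np.linalg.inv(np.array(c["world_from_camera"]));K=np.array(c["camera_matrix"])
a=np.linspace(0,2*np.pi,90)
P=np.c_[.535+.055*np.cos(a),.2275+.055*np.sin(a),0*a+.07]
q=(T[:3,:3]@P.T+T[:3,3:]);q=K@q;q=(q[:2]/q[2]).T
print("pred rim bbox",q.min(0),q.max(0))
im=cv2.imread("pics/side0.png");v=im.copy()
for p in q: cv2.circle(v,tuple(int(x) for x in np.round(p)),0,(0,0,255),-1)
cv2.imwrite("pics/ov.png",cv2.resize(v[240:340,190:300],None,fx=5,fy=5,interpolation=cv2.INTER_NEAREST))
```

```text
pred rim bbox [202.064631   252.49029459] [279.12893666 302.13666699]
```

View pics/ov.png

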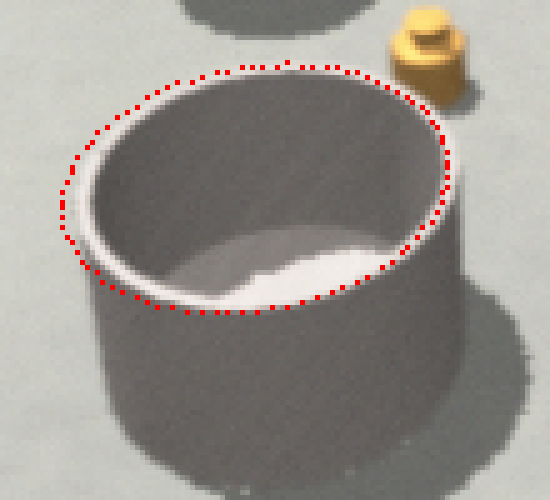

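Emit:
move_arm(rows=[{"delta_pos": [0.1, 0, -0.2], "delta_rot": [0, -1, 0], "hand": 0}, {"delta_pos": [0.1, 0, -0.3], "delta_rot": [0, -2, 0], "hand": 0}, {"delta_pos": [0.1, 0, -0.3], "delta_rot": [0, -2, 0], "hand": 0}, {"delta_pos": [0.1, 0, -0.3], "delta_rot": [0, -2, 0], "hand": 0}, {"delta_pos": [0.1, 0, -0.3], "delta_rot": [0, -2, 0], "hand": 0}, {"delta_pos": [0.1, 0, -0.3], "delta_rot": [0, -2, 0], "hand": 0}, {"delta_pos": [0.1, 0, -0.3], "delta_rot": [0, -2, 0], "hand": 0}, {"delta_pos": [0.1, -0.1, -0.3], "delta_rot": [0, -2, 0], "hand": 0}, {"delta_pos": [0.1, 0, -0.3], "delta_rot": [0, -2, 0], "hand": 0}, {"delta_pos": [0, 0, -0.2], "delta_rot": [0, -1, 0], "hand": 0}])

```text
t: 7.45
eef_pos: [0.5553, 0.2238, 0.1559]
ee_rot: [-2.827, -0.001, -1.571]
force: [-0.5, -0.4, -3.5]
width: 0.0096
```

```bash
cat > look.py <<'E'
from h import *
import sys
s=get_state(); print({k:np.round(v,4).tolist() for k,v in s.items() if k in('t','q','eef_pos','ee_rot','force','width')})
sd=grab_frame("side");cv2.imwrite(sys.argv[1],cv2.resize(sd[140:350,140:400],None,fx=2.8,fy=2.8))
E
python3 look.py pics/sd5.png
```

```text
{'t': 7.45, 'q': [0.8393, 0.1295, -0.6623, 0.4166, -0.6069, -1.1629], 'eef_pos': [0.5553, 0.2238, 0.1559], 'ee_rot': [-2.8271, -0.0009, -1.5709], 'force': [-0.468, -0.4237, -3.5026], 'width': 0.0096}
```

View pics/sd5.png

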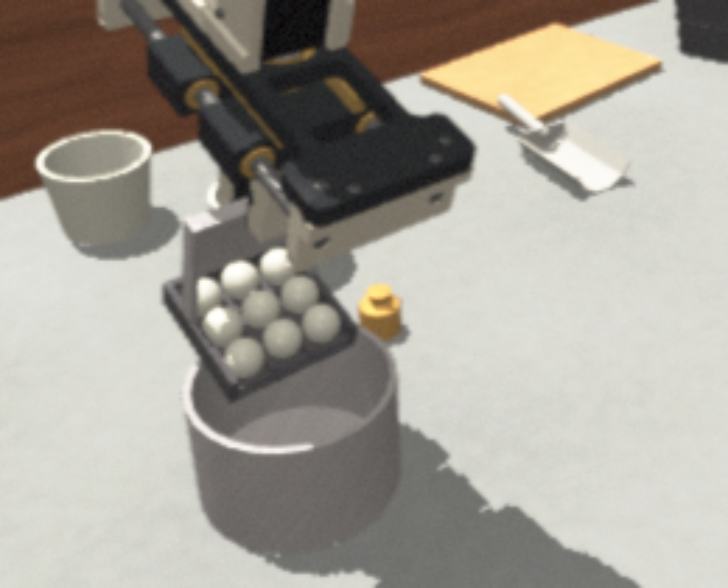

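Emit:
move_arm(rows=[{"delta_pos": [-0.05, 0.1, 0], "delta_rot": [0, -0.6, 0], "hand": 0}, {"delta_pos": [-0.1, 0.05, 0], "delta_rot": [0, -0.8, 0], "hand": 0}, {"delta_pos": [-0.1, 0.05, 0], "delta_rot": [0, -0.8, 0], "hand": 0}, {"delta_pos": [-0.1, 0.05, 0], "delta_rot": [0, -0.8, 0], "hand": 0}, {"delta_pos": [-0.1, 0, 0], "delta_rot": [0, -0.8, 0], "hand": 0}, {"delta_pos": [-0.1, 0, 0], "delta_rot": [0, -0.8, 0], "hand": 0}, {"delta_pos": [-0.1, 0, 0], "delta_rot": [0, -0.8, 0], "hand": 0}, {"delta_pos": [-0.05, 0, 0], "delta_rot": [0, -0.6, 0], "hand": 0}, {"delta_pos": [0, 0, 0], "delta_rot": [0, 0, 0], "hand": 0}, {"delta_pos": [0, 0, 0], "delta_rot": [0, 0, 0], "hand": 0}])

```text
t: 8.5
eef_pos: [0.5495, 0.2278, 0.157]
ee_rot: [-2.723, 0.0, -1.571]
force: [0.3, -0.3, -3.7]
width: 0.0095
```

```bash
python3 look.py pics/sd6.png
```

```text
{'t': 8.5, 'q': [0.8428, 0.0824, -0.8393, 0.7338, -0.4705, -1.4748], 'eef_pos': [0.5495, 0.2278, 0.157], 'ee_rot': [-2.7227, 0.0001, -1.5708], 'force': [0.3265, -0.2753, -3.735], 'width': 0.0095}
```

View pics/sd6.png

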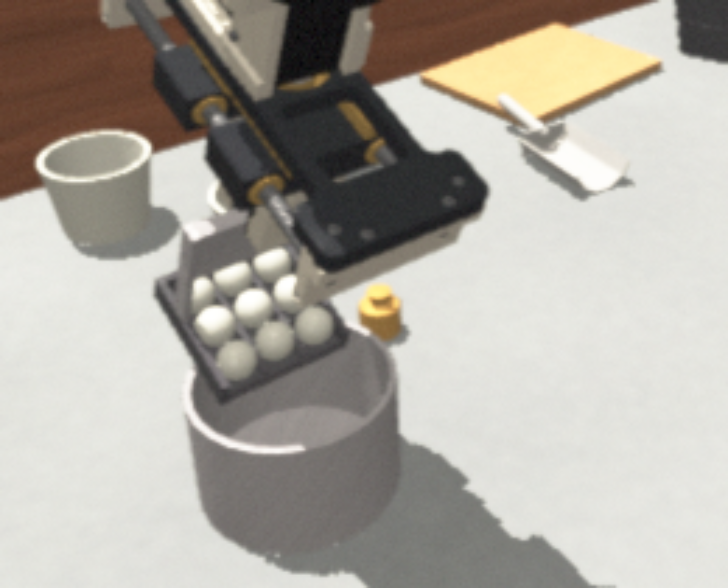

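The tilt is 24° and no ball has moved yet. The elbow (q3) is nearing its range limit, so I'll go on in a small step.

Emit:
move_arm(rows=[{"delta_pos": [0, 0, 0], "delta_rot": [0, -0.5, 0], "hand": 0}, {"delta_pos": [0, 0, 0], "delta_rot": [0, -0.7, 0], "hand": 0}, {"delta_pos": [0, 0, 0], "delta_rot": [0, -0.7, 0], "hand": 0}, {"delta_pos": [0, 0, 0], "delta_rot": [0, -0.7, 0], "hand": 0}, {"delta_pos": [0, 0, 0], "delta_rot": [0, -0.7, 0], "hand": 0}, {"delta_pos": [0, 0, 0], "delta_rot": [0, -0.7, 0], "hand": 0}, {"delta_pos": [0, 0, 0], "delta_rot": [0, 0, 0], "hand": 0}, {"delta_pos": [0, 0, 0], "delta_rot": [0, 0, 0], "hand": 0}, {"delta_pos": [0, 0, 0], "delta_rot": [0, 0, 0], "hand": 0}, {"delta_pos": [0, 0, 0], "delta_rot": [0, 0, 0], "hand": 0}])

```text
t: 9.55
eef_pos: [0.5496, 0.2284, 0.1569]
ee_rot: [-2.653, 0.0, -1.57]
force: [0.3, 0.5, -4.1]
width: 0.0095
```

```bash
python3 look.py pics/sd7.png
```

```text
{'t': 9.55, 'q': [0.7694, 0.061, -0.9512, 1.0627, -0.3829, -1.7372], 'eef_pos': [0.5496, 0.2284, 0.1569], 'ee_rot': [-2.6529, 0.0001, -1.5703], 'force': [0.2578, 0.5103, -4.114], 'width': 0.0095}
```

View pics/sd7.png

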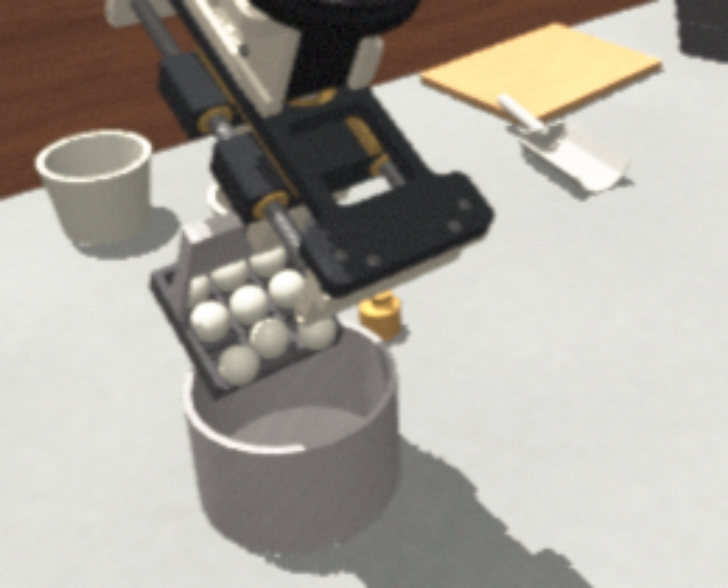

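At 28° the nearest front ball has begun to creep onto the lip. I'll add 1.5° slowly.

Emit:
move_arm(rows=[{"delta_pos": [0, 0, 0], "delta_rot": [0, 0, 0], "hand": 0}, {"delta_pos": [0, 0, 0], "delta_rot": [0, 0, 0], "hand": 0}, {"delta_pos": [0, 0, 0], "delta_rot": [0, -0.5, 0], "hand": 0}, {"delta_pos": [0, 0, 0], "delta_rot": [0, -0.5, 0], "hand": 0}, {"delta_pos": [0, 0, 0], "delta_rot": [0, -0.5, 0], "hand": 0}, {"delta_pos": [0, 0, 0], "delta_rot": [0, 0, 0], "hand": 0}, {"delta_pos": [0, 0, 0], "delta_rot": [0, 0, 0], "hand": 0}, {"delta_pos": [0, 0, 0], "delta_rot": [0, 0, 0], "hand": 0}, {"delta_pos": [0, 0, 0], "delta_rot": [0, 0, 0], "hand": 0}, {"delta_pos": [0, 0, 0], "delta_rot": [0, 0, 0], "hand": 0}])

```text
t: 10.6
eef_pos: [0.5494, 0.2283, 0.1568]
ee_rot: [-2.627, -0.0, -1.57]
force: [-0.4, 0.4, -3.8]
width: 0.0095
```

```bash
python3 look.py pics/sd8.png
```

```text
{'t': 10.6, 'q': [0.7192, 0.0541, -0.988, 1.219, -0.3527, -1.8487], 'eef_pos': [0.5494, 0.2283, 0.1568], 'ee_rot': [-2.6267, -0.0001, -1.5703], 'force': [-0.4039, 0.3684, -3.7955], 'width': 0.0095}
```

View pics/sd8.png

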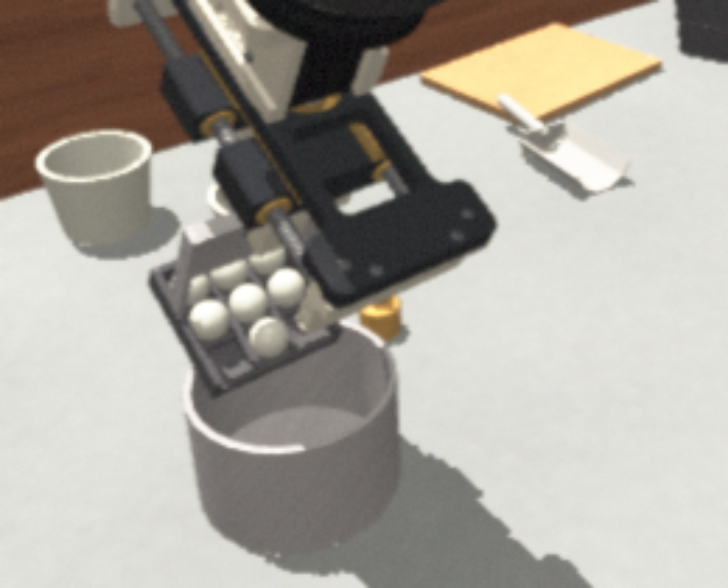

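Two front balls (the outer lanes) are in the jar. The middle one hangs on the lip, and rows b and c are intact. I'll shift slightly outward to gain elbow range, then tilt a little more.

Emit:
move_arm(rows=[{"delta_pos": [0.2, 0, 0], "delta_rot": [0, 0, 0], "hand": 0}, {"delta_pos": [0.3, 0, 0], "delta_rot": [0, 0, 0], "hand": 0}, {"delta_pos": [0.3, 0, 0], "delta_rot": [0, 0, 0], "hand": 0}, {"delta_pos": [0, 0, 0], "delta_rot": [0, -0.5, 0], "hand": 0}, {"delta_pos": [0, 0, 0], "delta_rot": [0, -0.5, 0], "hand": 0}, {"delta_pos": [0, 0, 0], "delta_rot": [0, -0.3, 0], "hand": 0}, {"delta_pos": [0, 0, 0], "delta_rot": [0, 0, 0], "hand": 0}, {"delta_pos": [0, 0, 0], "delta_rot": [0, 0, 0], "hand": 0}, {"delta_pos": [0, 0, 0], "delta_rot": [0, 0, 0], "hand": 0}, {"delta_pos": [0, 0, 0], "delta_rot": [0, 0, 0], "hand": 0}])

```text
t: 11.65
eef_pos: [0.5575, 0.2283, 0.1568]
ee_rot: [-2.604, -0.0, -1.57]
force: [0.5, 0.4, -3.5]
width: 0.0096
```

```bash
python3 look.py pics/sd9.png
```

```text
{'t': 11.65, 'q': [0.6506, 0.0599, -1.0032, 1.3751, -0.3215, -1.9433], 'eef_pos': [0.5575, 0.2283, 0.1568], 'ee_rot': [-2.604, -0.0001, -1.5702], 'force': [0.4682, 0.4206, -3.485], 'width': 0.0096}
```

View pics/sd9.png

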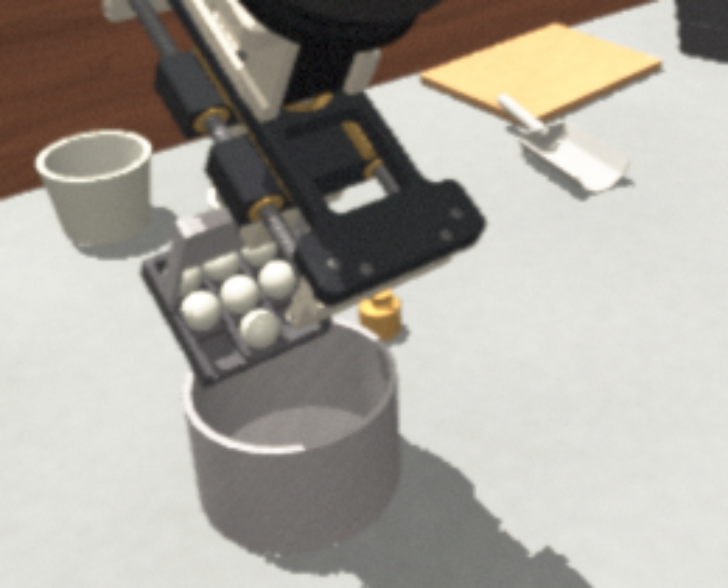

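At 30.8° the middle front ball still sticks. I'll ease back 3° with a shift toward the robot, then return briskly by a few millimetres as a gentle nudge (well under the 50° equivalent for the other rows).

Emit:
move_arm(rows=[{"delta_pos": [-0.1, 0, 0], "delta_rot": [0, 1, 0], "hand": 0}, {"delta_pos": [-0.1, 0, 0], "delta_rot": [0, 1, 0], "hand": 0}, {"delta_pos": [0, 0, 0], "delta_rot": [0, 1, 0], "hand": 0}, {"delta_pos": [0, 0, 0], "delta_rot": [0, 0, 0], "hand": 0}, {"delta_pos": [0.3, 0, 0], "delta_rot": [0, -3, 0], "hand": 0}, {"delta_pos": [0, 0, 0], "delta_rot": [0, 0, 0], "hand": 0}, {"delta_pos": [0, 0, 0], "delta_rot": [0, 0, 0], "hand": 0}, {"delta_pos": [0, 0, 0], "delta_rot": [0, 0, 0], "hand": 0}, {"delta_pos": [0, 0, 0], "delta_rot": [0, 0, 0], "hand": 0}, {"delta_pos": [0, 0, 0], "delta_rot": [0, 0, 0], "hand": 0}])

```text
t: 12.7
eef_pos: [0.5605, 0.2275, 0.1589]
ee_rot: [-2.617, -0.001, -1.572]
force: [-0.9, -0.4, -3.0]
width: 0.0095
```

```bash
python3 look.py pics/sd10.png
```

```text
{'t': 12.7, 'q': [0.6882, 0.0642, -0.98, 1.2635, -0.3417, -1.8656], 'eef_pos': [0.5605, 0.2275, 0.1589], 'ee_rot': [-2.6169, -0.0009, -1.5723], 'force': [-0.8922, -0.4136, -3.0209], 'width': 0.0095}
```

View pics/sd10.png

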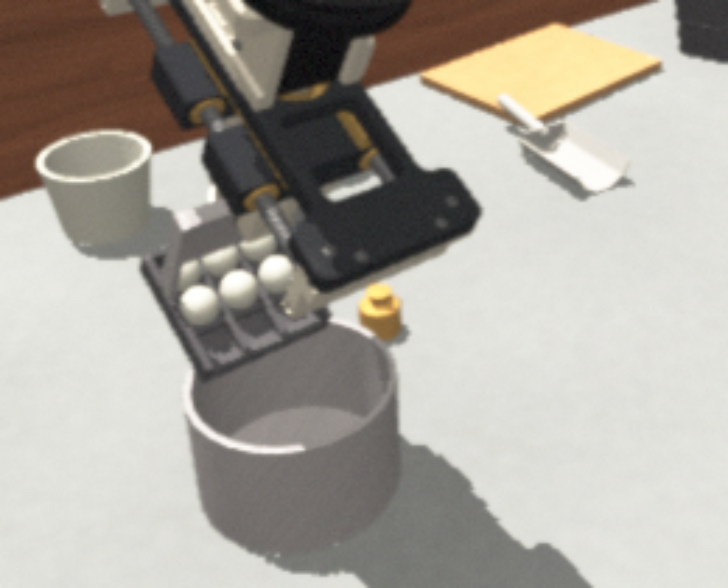

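All three front balls have left and six remain. Next I'll level and rise.

Emit:
move_arm(rows=[{"delta_pos": [0, 0, 0.2], "delta_rot": [0, 1.5, 0], "hand": 0}, {"delta_pos": [0, 0, 0.5], "delta_rot": [0, 3, 0], "hand": 0}, {"delta_pos": [0, 0, 0.5], "delta_rot": [0, 3.5, 0], "hand": 0}, {"delta_pos": [0, 0, 0.5], "delta_rot": [0, 3.5, 0], "hand": 0}, {"delta_pos": [0, 0, 0.5], "delta_rot": [0, 3.5, 0], "hand": 0}, {"delta_pos": [0, 0, 0.5], "delta_rot": [0, 3.5, 0], "hand": 0}, {"delta_pos": [0, 0, 0.5], "delta_rot": [0, 3.5, 0], "hand": 0}, {"delta_pos": [0, 0, 0.2], "delta_rot": [0, 3.5, 0], "hand": 0}, {"delta_pos": [0, 0, 0], "delta_rot": [0, 3, 0], "hand": 0}, {"delta_pos": [0, 0, 0], "delta_rot": [0, 1.5, 0], "hand": 0}])

```text
t: 13.75
eef_pos: [0.5646, 0.226, 0.1931]
ee_rot: [-3.117, -0.005, -1.574]
force: [-0.1, -0.3, -3.3]
width: 0.0096
```

```bash
python3 look.py pics/sd11.png
python3 - <<'E'
from h import *
im=cv2.imread("pics/top0.png"); print([onplane("top",(350+x/7-.4,220+y/7-.4),z).round(4).tolist() for x,y,z in [(275,165,.003),(612,160,.003),(287,472,.003),(629,467,.003),(281,133,.02),(624,122,.02),(283,149,.02),(616,146,.02)]])
E
```

```text
{'t': 13.75, 'q': [0.7146, 0.2568, -0.21, 0.0222, -1.0889, -0.7276], 'eef_pos': [0.5646, 0.226, 0.1931], 'ee_rot': [-3.1172, -0.0049, -1.5737], 'force': [-0.1205, -0.2743, -3.2685], 'width': 0.0096}
[[0.524, -0.164, 0.003], [0.5253, -0.2747, 0.003], [0.4248, -0.1655, 0.003], [0.4261, -0.2762, 0.003], [0.5336, -0.1637, 0.02], [0.5368, -0.2746, 0.02], [0.5285, -0.1642, 0.02], [0.5291, -0.2717, 0.02]]
```

View pics/sd11.png

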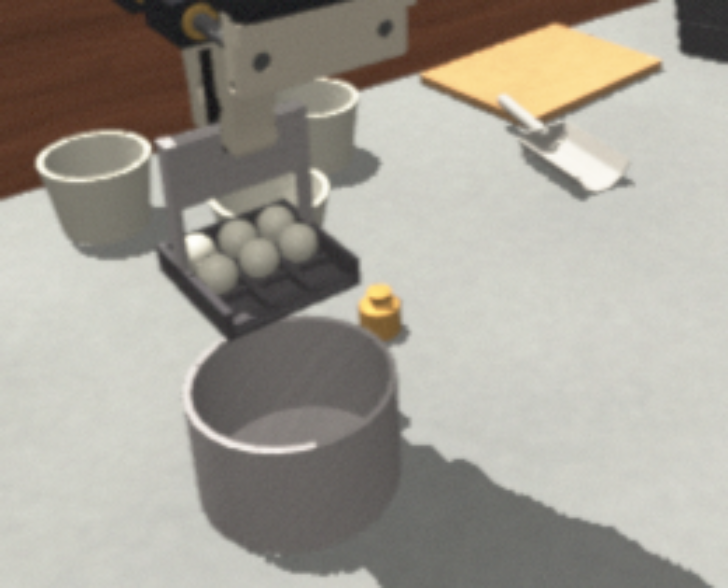

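Six balls are seated. I'll carry the tray to the stand: plate centre at about (0.4805,-0.220), stop inner face at x of about 0.5295, yaw about +1°.

Emit:
move_arm(rows=[{"delta_pos": [0, -0.5, 0.2], "delta_rot": [0, 0.5, 0], "hand": 0}, {"delta_pos": [-0.2, -1.2, 0.2], "delta_rot": [0, 0.5, 0], "hand": 0}, {"delta_pos": [-0.3, -2.0, 0], "delta_rot": [0, 0.4, 0], "hand": 0}, {"delta_pos": [-0.4, -2.5, 0], "delta_rot": [-0.3, 0, 0], "hand": 0}, {"delta_pos": [-0.4, -2.8, 0], "delta_rot": [0, 0, 0], "hand": 0}, {"delta_pos": [-0.4, -2.8, 0], "delta_rot": [0, 0, 0], "hand": 0}, {"delta_pos": [-0.4, -2.8, 0], "delta_rot": [0, 0, 0.2], "hand": 0}, {"delta_pos": [-0.4, -2.8, 0], "delta_rot": [0, 0, 0.2], "hand": 0}, {"delta_pos": [-0.4, -2.8, 0], "delta_rot": [0, 0, 0.2], "hand": 0}, {"delta_pos": [-0.4, -2.8, 0], "delta_rot": [0, 0, 0.2], "hand": 0}])

```text
t: 14.8
eef_pos: [0.5296, -0.0077, 0.1976]
ee_rot: [-3.139, -0.011, -1.56]
force: [0.6, 0.1, -3.2]
width: 0.0096
```

Emit:
move_arm(rows=[{"delta_pos": [-0.4, -2.8, 0], "delta_rot": [0, 0, 0.2], "hand": 0}, {"delta_pos": [-0.4, -2.8, 0], "delta_rot": [0, 0, 0.2], "hand": 0}, {"delta_pos": [-0.4, -2.8, -0.3], "delta_rot": [0, 0, 0], "hand": 0}, {"delta_pos": [-0.4, -2.8, -0.6], "delta_rot": [0, 0, 0], "hand": 0}, {"delta_pos": [-0.4, -2.8, -0.8], "delta_rot": [0, 0, 0], "hand": 0}, {"delta_pos": [-0.4, -2.8, -0.8], "delta_rot": [0, 0, 0], "hand": 0}, {"delta_pos": [-0.4, -2.4, -0.8], "delta_rot": [0, 0, 0], "hand": 0}, {"delta_pos": [-0.3, -1.6, -0.6], "delta_rot": [0, 0, 0], "hand": 0}, {"delta_pos": [-0.2, -0.9, -0.4], "delta_rot": [0, 0, 0], "hand": 0}, {"delta_pos": [0, 0, -0.2], "delta_rot": [0, 0, 0], "hand": 0}])

```text
t: 15.8
eef_pos: [0.4966, -0.2234, 0.1521]
ee_rot: [-3.14, -0.011, -1.555]
force: [0.8, 0.0, -2.3]
width: 0.0097
```

Run:
```python
from h import *
import json
s=get_state(); print({k:np.round(v,4).tolist() for k,v in s.items() if k in('t','q','eef_pos','ee_rot','force','width')})
json.dump({k:np.array(v).tolist() for k,v in s.items()},open("s4.json","w"))
w=grab_frame("wrist");sd=grab_frame("side");tp=grab_frame("top")
cv2.imwrite("pics/w12.png",w);cv2.imwrite("pics/sd12r.png",sd);cv2.imwrite("pics/tp12.png",tp);cv2.imwrite("pics/sd12.png",cv2.resize(sd[130:310,200:500],None,fx=2.6,fy=2.6))
cv2.imwrite("pics/tp12c.png",cv2.resize(tp[200:300,180:460],None,fx=2.8,fy=2.8))
```

```text
{'t': 15.8, 'q': [-0.0543, 0.1988, -0.3857, 0.0135, -0.9835, 0.0631], 'eef_pos': [0.4966, -0.2234, 0.1521], 'ee_rot': [-3.1395, -0.0114, -1.5545], 'force': [0.7614, 0.0186, -2.3352], 'width': 0.0097}
```

View pics/w12.png

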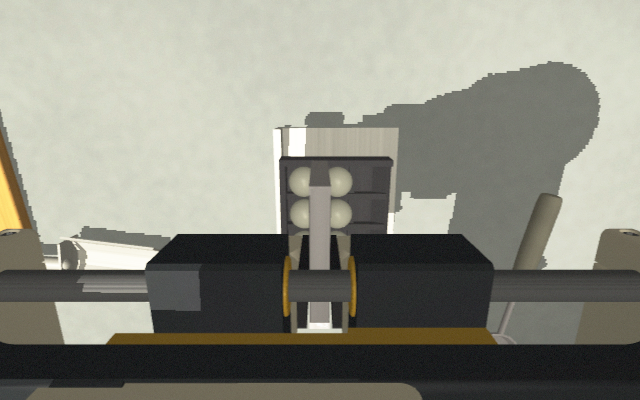

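View pics/sd12.png

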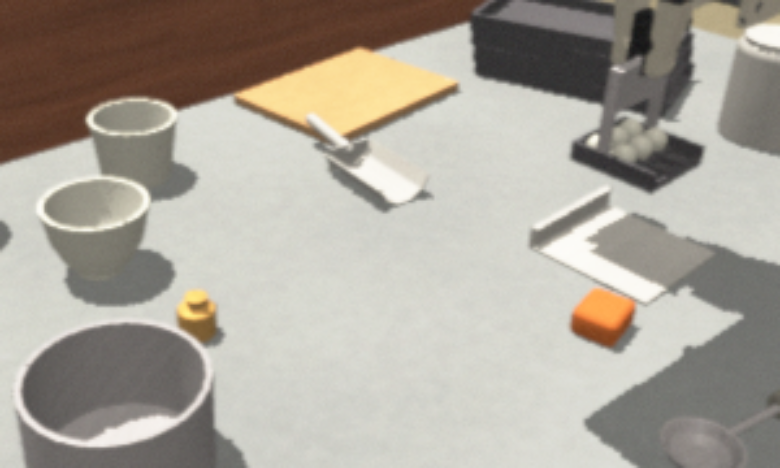

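View pics/tp12c.png

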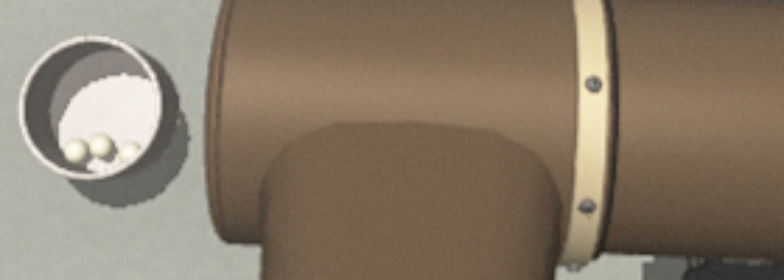

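The top view shows three balls in the jar, and six remain in the tray. The wrist view shows the stop at the left (columns 274–305, row ~130). Zooming in:

Run:
```python
from h import *
im=cv2.imread("pics/w12.png"); cv2.imwrite("pics/w12c.png",cv2.resize(im[115:245,260:410],None,fx=5,fy=5,interpolation=cv2.INTER_NEAREST))
```

```text
(no output)
```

View pics/w12c.png

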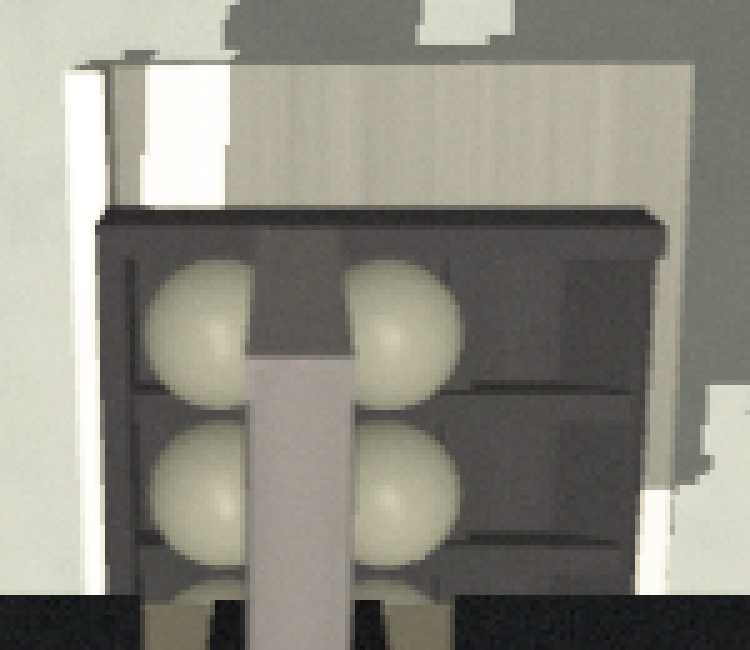

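Run:
```python
from h import *
import json
s=json.load(open("s4.json"))
f=lambda x,y,z:(onplane("wrist",(260+x/5-.4,115+y/5-.4),z,s)[:2]*1e3).round(1)
for n,a in dict(in_top=(106,70,.02),out_top=(65,70,.02),out_top2=(86,590,.02),foot=(115,66,.003),foot2=(111,205,.003),fr=(694,65,.003),fr2=(668,490,.003)).items(): print(n,f(*a))
z=s["eef_pos"][2]-.0709
for n,a in dict(trayBL=(97,230,z+.016),trayBack2=(106,590,z+.016),front=(664,230,z+.016),front2=(636,590,z+.016)).items(): print(n,f(*a))
print(s["eef_pos"])
```

```text
in_top [ 530.  -274.7]
out_top [ 536.9 -274.6]
out_top2 [ 534.8 -180.9]
foot [ 530.2 -274.2]
foot2 [ 531.2 -249.3]
fr [ 426.9 -276.1]
fr2 [ 425.7 -196.6]
trayBL [ 522.8 -260. ]
trayBack2 [ 522.3 -210.9]
front [ 450.4 -261.2]
front2 [ 450.6 -212.1]
[0.49659547310788826, -0.2233554080930385, 0.1520814987604428]
```

Emit:
move_arm(rows=[{"delta_pos": [-0.2, 0.2, -0.4], "delta_rot": [0.3, 0, 0], "hand": 0}, {"delta_pos": [-0.1, 0.1, -0.8], "delta_rot": [0.3, 0, 0], "hand": 0}, {"delta_pos": [0, 0, -1.1], "delta_rot": [0, 0, 0], "hand": 0}, {"delta_pos": [0, 0, -1.2], "delta_rot": [0, 0, 0], "hand": 0}, {"delta_pos": [0, 0, -1.2], "delta_rot": [0, 0, 0], "hand": 0}, {"delta_pos": [0, 0, -1.1], "delta_rot": [0, 0, 0], "hand": 0}, {"delta_pos": [0, 0, -0.8], "delta_rot": [0, 0, 0], "hand": 0}, {"delta_pos": [0, 0, -0.5], "delta_rot": [0, 0, 0], "hand": 0}, {"delta_pos": [0, 0, -0.3], "delta_rot": [0, 0, 0], "hand": 0}, {"delta_pos": [0, 0, 0], "delta_rot": [0, 0, 0], "hand": 0}])

```text
t: 16.95
eef_pos: [0.4952, -0.2189, 0.078]
ee_rot: [-3.139, -0.001, -1.552]
force: [-0.2, -0.2, -2.6]
width: 0.0092
```

Run:
```python
from h import *
s=get_state(); print({k:np.round(v,4).tolist() for k,v in s.items() if k in('t','q','eef_pos','ee_rot','force','width')})
sd=grab_frame("side");cv2.imwrite("pics/sd13.png",cv2.resize(sd[170:260,370:500],None,fx=5,fy=5))
```

```text
{'t': 16.95, 'q': [-0.0536, 0.2799, -0.4709, 0.0008, -0.8176, 0.0714], 'eef_pos': [0.4952, -0.2189, 0.078], 'ee_rot': [-3.1393, -0.0007, -1.5524], 'force': [-0.231, -0.2042, -2.6085], 'width': 0.0092}
```

View pics/sd13.png

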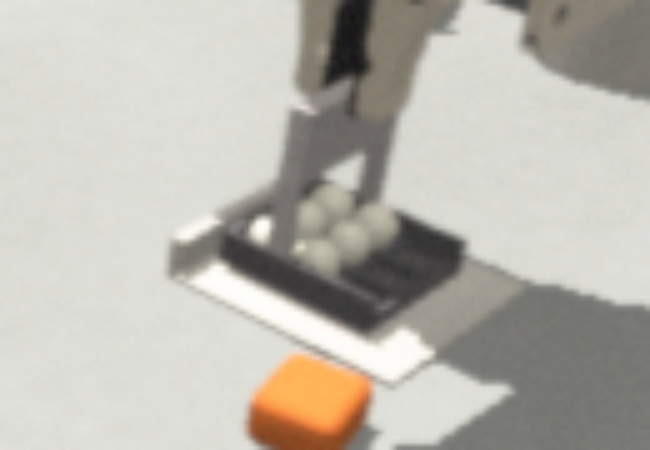

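The tray hovers ~4 mm above the plate with a gap of about 8 mm to the stop. I'll advance and lower.

Emit:
move_arm(rows=[{"delta_pos": [0.1, 0, -0.1], "delta_rot": [0, 0, 0], "hand": 0}, {"delta_pos": [0.1, 0, -0.1], "delta_rot": [0, 0, 0], "hand": 0}, {"delta_pos": [0.1, 0, -0.05], "delta_rot": [0, 0, 0], "hand": 0}, {"delta_pos": [0.1, 0, -0.05], "delta_rot": [0, 0, 0], "hand": 0}, {"delta_pos": [0.1, 0, -0.05], "delta_rot": [0, 0, 0], "hand": 0}, {"delta_pos": [0.05, 0, 0], "delta_rot": [0, 0, 0], "hand": 0}, {"delta_pos": [0.05, 0, 0], "delta_rot": [0, 0, 0], "hand": 0}, {"delta_pos": [0, 0, 0], "delta_rot": [0, 0, 0], "hand": 0}, {"delta_pos": [0, 0, 0], "delta_rot": [0, 0, 0], "hand": 0}, {"delta_pos": [0, 0, 0], "delta_rot": [0, 0, 0], "hand": 0}])

```text
t: 18.0
eef_pos: [0.5012, -0.2188, 0.0747]
ee_rot: [-3.139, -0.001, -1.552]
force: [-0.4, -0.0, -3.0]
width: 0.0099
```

Emit:
move_arm(rows=[{"delta_pos": [0.05, 0, 0], "delta_rot": [0, 0, 0], "hand": 0}, {"delta_pos": [0.05, 0, 0], "delta_rot": [0, 0, 0], "hand": 0}, {"delta_pos": [0.05, 0, 0], "delta_rot": [0, 0, 0], "hand": 0}, {"delta_pos": [0, 0, 0], "delta_rot": [0, 0, 0], "hand": 0}, {"delta_pos": [0, 0, 0], "delta_rot": [0, 0, 0], "hand": 0}, {"delta_pos": [0, 0, 0], "delta_rot": [0, 0, 0], "hand": 0}, {"delta_pos": [0, 0, 0], "delta_rot": [0, 0, 0], "hand": 0}, {"delta_pos": [0, 0, 0], "delta_rot": [0, 0, 0], "hand": 0}, {"delta_pos": [0, 0, 0], "delta_rot": [0, 0, 0], "hand": 0}, {"delta_pos": [0, 0, 0], "delta_rot": [0, 0, 0], "hand": 0}])

```text
t: 19.0
eef_pos: [0.5027, -0.2188, 0.0747]
ee_rot: [-3.139, -0.001, -1.552]
force: [-0.1, -0.7, -3.3]
width: 0.0093
```

Not in contact yet; I'll continue toward the stop in small steps.

Emit:
move_arm(rows=[{"delta_pos": [0.05, 0, 0], "delta_rot": [0, 0, 0], "hand": 0}, {"delta_pos": [0.05, 0, 0], "delta_rot": [0, 0, 0], "hand": 0}, {"delta_pos": [0, 0, 0], "delta_rot": [0, 0, 0], "hand": 0}, {"delta_pos": [0, 0, 0], "delta_rot": [0, 0, 0], "hand": 0}, {"delta_pos": [0, 0, 0], "delta_rot": [0, 0, 0], "hand": 0}, {"delta_pos": [0, 0, 0], "delta_rot": [0, 0, 0], "hand": 0}, {"delta_pos": [0, 0, 0], "delta_rot": [0, 0, 0], "hand": 0}, {"delta_pos": [0, 0, 0], "delta_rot": [0, 0, 0], "hand": 0}, {"delta_pos": [0, 0, 0], "delta_rot": [0, 0, 0], "hand": 0}, {"delta_pos": [0, 0, 0], "delta_rot": [0, 0, 0], "hand": 0}])

```text
t: 20.0
eef_pos: [0.5037, -0.2188, 0.0747]
ee_rot: [-3.139, -0.001, -1.552]
force: [-1.3, -0.3, -2.2]
width: 0.0094
```

Emit:
move_arm(rows=[{"delta_pos": [0.05, 0, 0], "delta_rot": [0, 0, 0], "hand": 0}, {"delta_pos": [0.05, 0, 0], "delta_rot": [0, 0, 0], "hand": 0}, {"delta_pos": [0, 0, 0], "delta_rot": [0, 0, 0], "hand": 0}, {"delta_pos": [0, 0, 0], "delta_rot": [0, 0, 0], "hand": 0}, {"delta_pos": [0, 0, 0], "delta_rot": [0, 0, 0], "hand": 0}, {"delta_pos": [0, 0, 0], "delta_rot": [0, 0, 0], "hand": 0}, {"delta_pos": [0, 0, 0], "delta_rot": [0, 0, 0], "hand": 0}, {"delta_pos": [0, 0, 0], "delta_rot": [0, 0, 0], "hand": 0}, {"delta_pos": [0, 0, 0], "delta_rot": [0, 0, 0], "hand": 0}, {"delta_pos": [0, 0, 0], "delta_rot": [0, 0, 0], "hand": 0}])

```text
t: 21.0
eef_pos: [0.5046, -0.2189, 0.0747]
ee_rot: [-3.139, -0.001, -1.552]
force: [-4.3, -0.3, -1.9]
width: 0.0092
```

The back touches the stop (Fx −4.3 N). Next I'll lower onto the plate.

Emit:
move_arm(rows=[{"delta_pos": [0, 0, -0.04], "delta_rot": [0, 0, 0], "hand": 0}, {"delta_pos": [0, 0, -0.04], "delta_rot": [0, 0, 0], "hand": 0}, {"delta_pos": [0, 0, 0], "delta_rot": [0, 0, 0], "hand": 0}, {"delta_pos": [0, 0, 0], "delta_rot": [0, 0, 0], "hand": 0}, {"delta_pos": [0, 0, 0], "delta_rot": [0, 0, 0], "hand": 0}, {"delta_pos": [0, 0, 0], "delta_rot": [0, 0, 0], "hand": 0}, {"delta_pos": [0, 0, 0], "delta_rot": [0, 0, 0], "hand": 0}, {"delta_pos": [0, 0, 0], "delta_rot": [0, 0, 0], "hand": 0}, {"delta_pos": [0, 0, 0], "delta_rot": [0, 0, 0], "hand": 0}, {"delta_pos": [0, 0, 0], "delta_rot": [0, 0, 0], "hand": 0}])

```text
t: 22.0
eef_pos: [0.5047, -0.2188, 0.0739]
ee_rot: [-3.139, -0.001, -1.552]
force: [-5.6, 1.2, 1.4]
width: 0.0097
```

Run:
```python
from h import *
s=get_state(); print({k:np.round(v,4).tolist() for k,v in s.items() if k in('t','eef_pos','ee_rot','force','moment','width')})
sd=grab_frame("side");cv2.imwrite("pics/sd14.png",cv2.resize(sd[170:260,370:500],None,fx=5,fy=5))
```

```text
{'t': 22.0, 'eef_pos': [0.5047, -0.2188, 0.0739], 'ee_rot': [-3.139, -0.0007, -1.5525], 'force': [-5.6069, 1.1658, 1.3801], 'moment': [0.3097, 1.8738, 0.0997], 'width': 0.0097}
```

View pics/sd14.png

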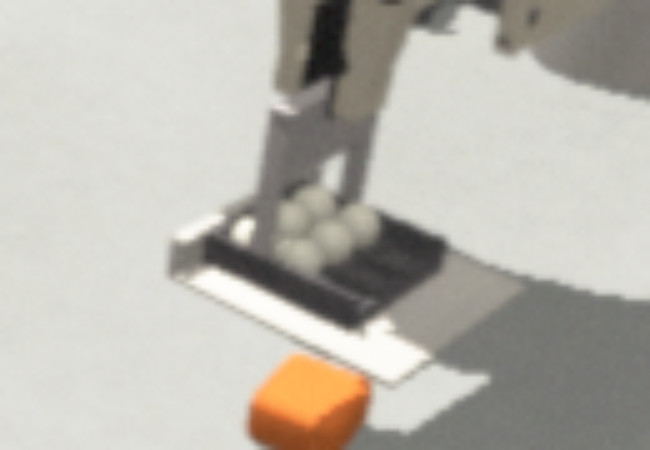

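The tray is supported (Fz flipped to +1.4 N at z=0.0739, as expected). I'll release it gently, then retreat upward.

Emit:
move_arm(rows=[{"delta_pos": [0, 0, 0], "delta_rot": [0, 0, 0], "hand": 0.9}, {"delta_pos": [0, 0, 0], "delta_rot": [0, 0, 0], "hand": 1.1}, {"delta_pos": [0, 0, 0], "delta_rot": [0, 0, 0], "hand": 1.4}, {"delta_pos": [0, 0, 0], "delta_rot": [0, 0, 0], "hand": 2}, {"delta_pos": [0, 0, 0], "delta_rot": [0, 0, 0], "hand": 3}, {"delta_pos": [0, 0, 0], "delta_rot": [0, 0, 0], "hand": 4}, {"delta_pos": [0, 0, 0], "delta_rot": [0, 0, 0], "hand": 4.5}, {"delta_pos": [0, 0, 0], "delta_rot": [0, 0, 0], "hand": 4.5}, {"delta_pos": [0, 0, 0], "delta_rot": [0, 0, 0], "hand": 4.5}, {"delta_pos": [0, 0, 0], "delta_rot": [0, 0, 0], "hand": 4.5}], force=5)

```text
t: 23.05
eef_pos: [0.5047, -0.2189, 0.074]
ee_rot: [-3.139, -0.001, -1.552]
force: [-0.3, -0.3, 0.2]
width: 0.0448
```

Run:
```python
from h import *
s=get_state(); print({k:np.round(v,4).tolist() for k,v in s.items() if k in('t','eef_pos','ee_rot','force','moment','width')})
sd=grab_frame("side");cv2.imwrite("pics/sd15.png",cv2.resize(sd[170:260,370:500],None,fx=5,fy=5))
```

```text
{'t': 23.05, 'eef_pos': [0.5047, -0.2189, 0.074], 'ee_rot': [-3.1389, -0.0008, -1.5524], 'force': [-0.3141, -0.303, 0.158], 'moment': [0.0708, -0.0682, -0.0256], 'width': 0.0448}
```

View pics/sd15.png

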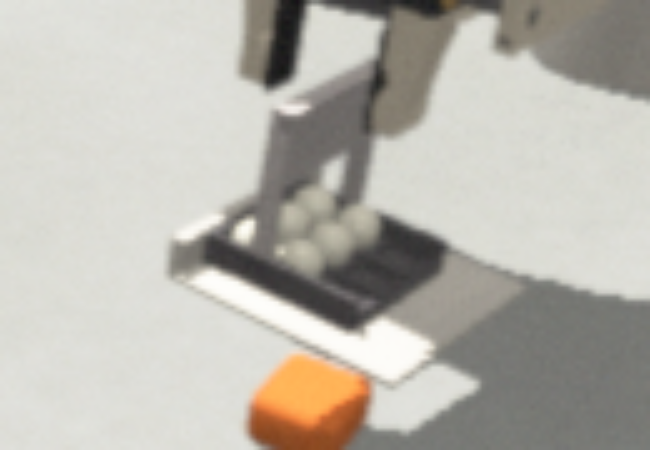

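The tray is free and flat on its plate. I'll retreat straight up, then out of the way of the cameras.

Emit:
move_arm(rows=[{"delta_pos": [0, 0, 0.5], "delta_rot": [0, 0, 0], "hand": 4.5}, {"delta_pos": [0, 0, 1], "delta_rot": [0, 0, 0], "hand": 4.5}, {"delta_pos": [0, 0, 1.5], "delta_rot": [0, 0, 0], "hand": 4.5}, {"delta_pos": [0, 0, 2], "delta_rot": [0, 0, 0], "hand": 4.5}, {"delta_pos": [0, 0, 2], "delta_rot": [0, 0, 0], "hand": 4.5}, {"delta_pos": [0, 0, 2], "delta_rot": [0, 0, 0], "hand": 4.5}, {"delta_pos": [0, 0, 2], "delta_rot": [0, 0, 0], "hand": 4.5}, {"delta_pos": [0, 0, 2], "delta_rot": [0, 0, 0], "hand": 4.5}, {"delta_pos": [0, 0, 1], "delta_rot": [0, 0, 0], "hand": 4.5}, {"delta_pos": [0, 0, 0], "delta_rot": [0, 0, 0], "hand": 4.5}])

```text
t: 24.1
eef_pos: [0.5055, -0.219, 0.2159]
ee_rot: [-3.136, -0.001, -1.552]
force: [-0.1, -0.0, -0.6]
width: 0.0448
```

Run:
```python
from h import *
import json
s=get_state(); print({k:np.round(v,4).tolist() for k,v in s.items() if k in('t','eef_pos','ee_rot')})
json.dump({k:np.array(v).tolist() for k,v in s.items()},open("s5.json","w"))
w=grab_frame("wrist");cv2.imwrite("pics/w16.png",w);cv2.imwrite("pics/w16c.png",cv2.resize(w[100:250,250:410],None,fx=4,fy=4,interpolation=cv2.INTER_NEAREST))
cv2.imwrite("pics/sd16.png",grab_frame("side"))
cv2.imwrite("pics/tp16.png",grab_frame("top"))
```

```text
{'t': 24.1, 'eef_pos': [0.5055, -0.219, 0.2159], 'ee_rot': [-3.1355, -0.0013, -1.5523]}
```

View pics/w16c.png

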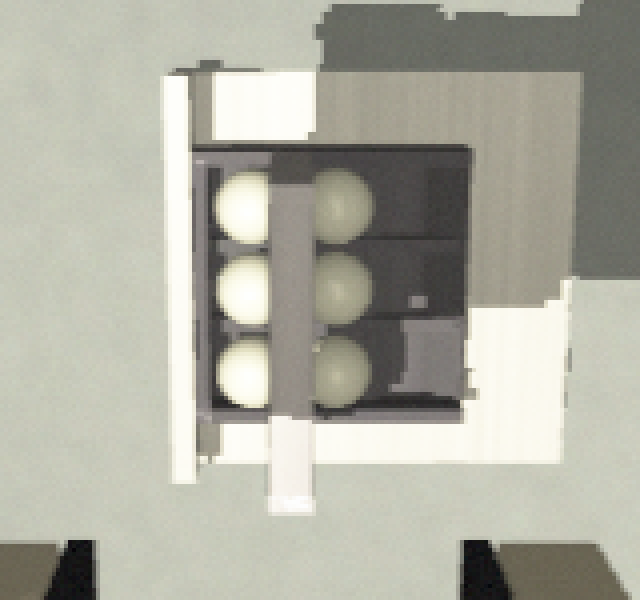

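View pics/sd16.png

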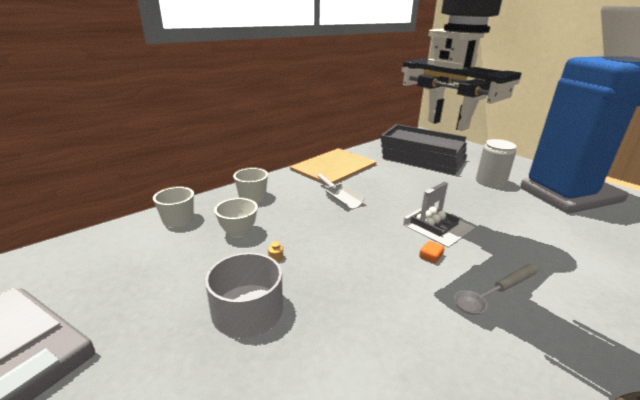

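View pics/tp16.png

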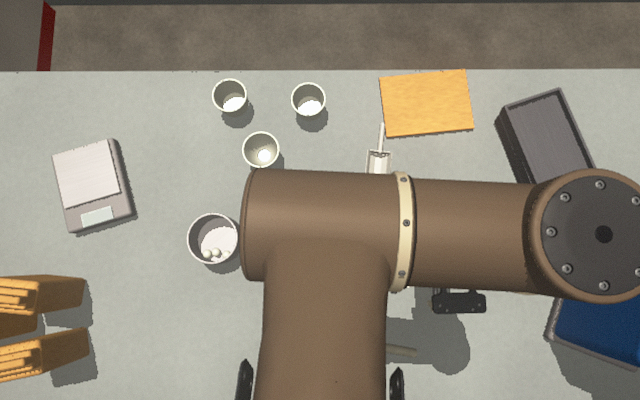

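The wrist view shows six balls, with the tray's back against the stop strip; three balls are in the jar, and nothing else has moved. I'll zoom in on the contact line.

Run:
```python
from h import *
import json
s=json.load(open("s5.json"))
w=cv2.imread("pics/w16.png"); cv2.imwrite("pics/w16d.png",cv2.resize(w[112:226,285:325],None,fx=5,fy=5,interpolation=cv2.INTER_NEAREST).repeat(2,1))
g=w.min(2)
for r in range(140,204,6): print(r,g[r,286:310].tolist())
# tray yaw from handle & front edge vs stop
for n,(x,y,z) in dict(h1=(292,184,.088),h2=(291,505,.088),f1=(470,150,.019),f2=(462,420,.019),s1=(162,76,.02),s2=(172,480,.02),p1=(582,72,.003),p2=(563,460,.003)).items(): print(n,(onplane("wrist",(250+x/4-.4,100+y/4-.4),z,s)[:2]*1e3).round(1))
```

```text
140 [185, 185, 184, 184, 185, 226, 250, 250, 250, 249, 244, 203, 144, 175, 176, 144, 134, 129, 133, 128, 134, 131, 132, 132]
146 [184, 185, 186, 184, 185, 227, 249, 249, 249, 249, 243, 198, 125, 135, 134, 106, 57, 73, 76, 128, 179, 198, 206, 217]
152 [188, 187, 186, 186, 186, 219, 244, 248, 248, 248, 247, 223, 101, 130, 134, 107, 58, 113, 181, 224, 234, 240, 244, 247]
158 [188, 186, 185, 186, 189, 218, 244, 247, 247, 247, 248, 222, 103, 131, 128, 108, 63, 61, 62, 67, 110, 179, 216, 228]
164 [192, 187, 191, 190, 189, 206, 238, 247, 247, 247, 247, 226, 128, 131, 129, 111, 67, 68, 71, 69, 99, 123, 113, 127]
170 [186, 188, 188, 189, 188, 205, 236, 246, 247, 247, 245, 226, 144, 133, 133, 113, 81, 76, 136, 196, 219, 229, 234, 238]
176 [186, 188, 189, 188, 188, 198, 230, 245, 246, 246, 246, 232, 171, 127, 130, 115, 79, 66, 92, 163, 219, 233, 240, 244]
182 [189, 188, 187, 189, 187, 188, 224, 246, 246, 245, 246, 232, 155, 102, 132, 115, 79, 66, 67, 97, 125, 125, 130, 129]
188 [189, 187, 190, 187, 186, 188, 225, 246, 245, 245, 245, 237, 179, 96, 127, 118, 89, 60, 70, 115, 162, 189, 196, 206]
194 [189, 187, 189, 188, 186, 187, 215, 240, 245, 245, 244, 236, 190, 124, 126, 115, 91, 58, 144, 211, 229, 237, 242, 246]
200 [191, 185, 185, 184, 188, 186, 205, 235, 244, 244, 245, 244, 219, 124, 128, 126, 107, 41, 39, 39, 37, 71, 156, 213]
h1 [ 503.9 -255.9]
h2 [ 502.6 -184. ]
f1 [ 457.7 -256.8]
f2 [ 455.7 -183.8]
s1 [ 537.2 -274. ]
s2 [ 534.9 -165.2]
p1 [ 426.9 -276.3]
p2 [ 423.8 -167.5]
```

View pics/w16d.png

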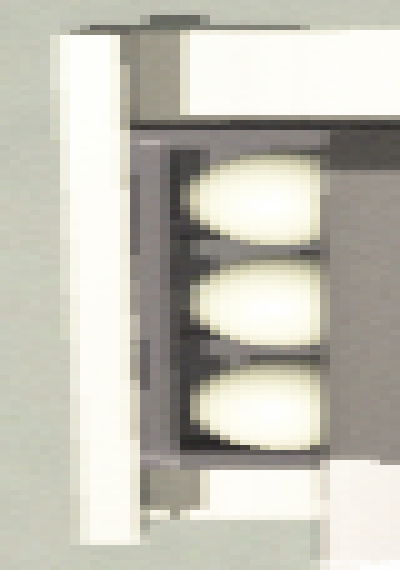

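The wall abuts the stop with a gap under 1 px, and the yaws agree (both ≈1.2–1.6°). One quick jar and bystander check, then I'll hand in.

Run:
```python
from h import *
a=cv2.imread("pics/side0.png").astype(int);b=cv2.imread("pics/sd16.png").astype(int)
d=np.abs(a-b).max(2)
for n,(x0,y0,x1,y1) in dict(jar=(200,250,285,305),bowl=(210,195,262,240),bowls=(150,165,275,230),scoop=(318,172,368,210)).items(): print(n,"changed px",(d[y0:y1,x0:x1]>40).sum())
print(get_state()["t"]); job_done()
```

```text
jar changed px 0
bowl changed px 0
bowls changed px 0
scoop changed px 0
24.25
the job is handed in; nothing more can be done
```

I lifted the tray by its bridge, tipped it over the jar and parked it on its plate. The job is handed in at t = 24.25 s.

- **Pour:** The two outer front balls left at 28–29.5° tilt. The middle one stuck at 30.8°, where the elbow was close to its range limit, so I eased back 3° and gave a small brisk nudge. That sent it over the lip.
- **Balls:** The top view showed three balls in the jar, and the last wrist view shows the other six still in their rows.
- **Parking:** I pressed the tray's back to the stop until the force reading showed about 5 N, then set it down on the plate and let go. The last picture shows less than 1 mm between back wall and stop, with a faint dark sliver at the -y end, so I cannot rule out a hairline gap there. Tray and stop are square to each other within measurement.
- **Everything else:** In the side view, before against after, the jar, bowls and scoop areas show no changed pixels.
- **Disagreement:** Before pouring, the top and side cameras differed by about 2–3 mm on the jar's position. I used a value between the two, and no ball missed.

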